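# Open the gate valve and back it off a quarter turn

### The arm

A 6-joint arm with a two-finger parallel gripper is mounted at the origin on a cart in front of the work surface, level with it; the furniture and walls round the work are solid. World frame = base frame: x ahead of the robot, y to its left, z up, the work surface at z = 0. Lengths are in m, angles in rad, forces in N, time in s.
With the tool pointing down it reaches from about 0.3 to 0.875 m from the base axis. Payload 4.2 kg.
Tool frame: the origin (TCP) lies midway between the tips of the shut fingers; the grasp point (between the pads) lies 19 mm behind it; z points along the fingers, y is the direction in which the jaws open and shut (so a half turn about z gives the same grasp; the last joint's range is limited). The gripper opens to 85 mm and grips with 20 to 120 N. Pads are 22 mm wide; open, the fingers measure 114 mm over their backs; the gripper's body (76 mm by 85 mm) begins 54 mm behind the grasp point. The pads swing forward as they close: fully open they stand 13 mm farther back than shut.
Start: joints at [-1.346, 0.32, 1.565, -0, 1.257, -0.02], TCP at [0.139, -0.558, 0.231] pointing down, gripper open.
Joint ranges: [-3.11, 3.11], [-0.84, 2.01], [0.21, 2.61], [-1.34, 4.49], [0.05, 2.63], [-2.56, 2.56]. Speed limits (rad/s): [2.57, 2.57, 3.14, 3.14, 3.14, 3.14].

### API

Orientations are given as [roll, pitch, yaw] about the fixed x, y, z axes, in that order (R = Rz(yaw) Ry(pitch) Rx(roll)).
In Python, from plant import arm, viewer, ticket gives the robot as it stands.
- The arm moves only by the shell command python3 -m pendant 'ROWS' [OPENING] [FORCE]. ROWS is JSON, a list of rows, each a list of 6 numbers: the shift along the world's x, y, z in cm, then the turn, a rotation vector about the world's x, y, z in degrees. In form: [[dx, dy, dz, wx, wy, wz], ...]. A call has exactly 10 rows; each row is the pose to reach, as a shift and turn from the pose commanded when the call began; what a row does not reach only later rows make up. A row lasts 1/12 s, in which the tool goes at most 41.7 mm and 7.16 degrees, less where a joint would pass 70% of its speed; a pose out of reach is approached as far as the arm can. A call with a gripper value outside its range is refused whole. OPENING is the opening, from 0 (shut) to 1 (fully open), set as the call begins (- or left out, the last holds). The fingers move at their own pace and stop on an object; FORCE is the grip in N (left out, the last holds). Time passes only in rows, so rows that repeat a pose let the fingers close, or fill a call up. It gives the time, the measured TCP pose, the force and the opening at its end, in the units of the state.
- arm.get_state(): the state, without advancing time (a new reading comes with each control period).
- viewer.grab_frame(name): name is "side" or "top"; returns a dict with "img" (420x560x3 uint8, red, green, blue), "depth" (420x560 float32, m along the optical axis (not along the pixel's ray), 0 where there is no reading), "fx", "fy", "cx", "cy" (pixels), "dist_coeffs" ([k1, k2, p1, p2, k3] as OpenCV has them; the pictures are not rectified), "eye" and "orientation" of the camera in the world. Camera axes: x right, y up, looking along -z (the intrinsics and any distortion apply to the point x, -y, -z); pixel columns grow to the right and rows downward; lengths in m; the calibration is good to about 2 mm. A picture is of the moment at which its call begins.
- ticket.finish_job(): hands the job in, once; it reports no verdict.
The state is a dict: "clock": time; "joints": joint angles; "joint_velocities": joint speeds; "joint_efforts": joint torques, N m; "eef_pos": TCP position; "tool_rot": TCP orientation; "contact_force": force on the tool from outside, world axes, zero at the start; "ft_torque": the same for the moment, N m; "grip_width": finger opening in m.
Only numpy, scipy, OpenCV 4.12 (cv2) and the standard library are available. Lean on these libraries where they do the work, as an engineer would, in place of code of your own. Each camera call takes 0.05 s, during which the arm holds its last target.

### The job

On the bench stand two gate valves. Crank the one with the blue handwheel open, anticlockwise seen from above, by its upright black handle until you feel it come up against its stop (more than one turn), then back it off a quarter turn clockwise so that it cannot seize, and let go. Leave the red handwheel as it is.

Things in the scene. Friction and masses are not known exactly. Their poses are not given: they have to be found in the camera images.
- blue_valve: Brass gate valve fixed upright on the bench by a 100 x 84 mm foot, blue handwheel on top. Origin: on the wheel's vertical axis at bench height, z up. Wheel 116 mm across, top of rim 158 mm up; only the handle stands higher. Behind the valves a power supply 163 mm high (front at x = 0.54); to the left a tall bath with bars, inside x > 0.30, y > 0.30, up to 0.45 m high: keep the arm clear of it.
- blue_handwheel (a joint): Angle of the blue wheel, rad; anticlockwise from above (opening) is positive. 0: the firm open stop, handle on the valve's own +x side of the axis. Negative: turned clockwise from there (-1.57 is a quarter turn back), down to the closed stop at -12.57. Starts 1.15 to 1.6 turns short of the open stop. Turning takes about 3 N at the handle; it stays where it is left.
- blue_handle (a point): Centre of the blue wheel's upright black crank handle: a cylinder 21 mm thick on the rim, 46 mm from the wheel's axis. The point lies on the handle's own axis, 187 mm above the bench, 23 mm below the handle's top, 29 mm above the rim's top. The handle revolves freely about its own upright axis, so a hand that holds it can go round without turning.
- red_handle (a point): The same point on the handle of the other, equal valve, with a red handwheel: to be left alone.

How it is judged:
On the way:
1. the blue handwheel has been cranked open up to its stop (within 10 degrees) (value of joint blue_handwheel above -0.175 rad), for 0.1 s.
At the end, for the whole second after the job is handed in: After having been at its open stop, the blue handwheel rests a quarter turn clockwise of it (90 degrees, give or take 22) and the red handwheel is where it was (its handle within 12 mm) (value of joint blue_handwheel between -1.95 and -1.19 rad and velocity of joint blue_handwheel between -0.05 and 0.05 rad/s and distance of red_handle from where it was at the start of the episode below 0.012 m); the robot touches nothing.
It fails at once if the red handwheel was turned (its handle moved by more than 12 mm) (distance of red_handle from where it was at the start of the episode above 0.012 m).
It also fails if it takes over 51 s, if anything falls off the work surface, if the arm or the gripper's body presses on something with over 40 N, if the wrist force passes 120 N, or if a joint passes its speed limit or range.

## Working session

There is one attempt and no reset: what is moved stays moved. The work goes in short steps, Python scripts to look and compute and a shell command to move; the robot and the scene stay as the last step left them, time stands still between calls to the robot, and variables do not carry over. Pictures are saved under pics/ and viewed, and the job is handed in when it is done.

```bash
mkdir -p pics; ls
cat > h.py <<'E'
import numpy as np,cv2
from plant import arm,viewer,ticket
def grab(n):
    f=viewer.grab_frame(n)
    np.savez('/tmp/%s.npz'%n,**{k:np.array(v) for k,v in f.items()})
    return f
E
python3 - <<'E'
from h import *
s=arm.get_state();print(s)
for n in("side","top"):
    f=grab(n);cv2.imwrite(f'pics/{n}0.png',f['img'][:,:,::-1]);print({k:v for k,v in f.items() if k not in('img','depth')})
E
```

```text
pics
{'clock': 0.0, 'joints': array([-1.34600419e+00,  3.20301353e-01,  1.56567459e+00,  3.24705690e-05,
        1.25738641e+00, -1.99871837e-02]), 'joint_velocities': array([-1.39488521e-03, -9.77917885e-04,  7.85684328e-04, -2.56987207e-04,
        2.76940257e-04,  7.15936007e-05]), 'joint_efforts': array([-3.03408033e-04, -4.15527141e+01, -2.34161693e+01, -1.38644468e-04,
        7.99713453e-03, -4.99716705e-06]), 'eef_pos': array([ 0.1392592 , -0.55739611,  0.23047855]), 'tool_rot': array([-3.13982393e+00, -6.62338122e-05,  2.44769226e-01]), 'contact_force': array([ 0.8638429 ,  0.85446991, -0.70640993]), 'ft_torque': array([-0.03109794,  0.00872257,  0.02727858]), 'grip_width': 0.0848925401750499}
{'fx': 387.69576552630485, 'fy': 387.69576552630485, 'cx': 280.2254970368854, 'cy': 207.93378683359336, 'dist_coeffs': array([-0.05650963,  0.        ,  0.        ,  0.        ,  0.        ]), 'eye': array([0.26370741, 0.68232464, 0.57891735]), 'orientation': array([ 1.01804171,  0.02248802, -2.85698774])}
{'fx': 412.3390025076353, 'fy': 412.3390025076353, 'cx': 278.28613204077, 'cy': 207.23179819473194, 'dist_coeffs': array([-0.12807145,  0.        ,  0.        ,  0.        ,  0.        ]), 'eye': array([ 0.32358958, -0.01700583,  0.98284855]), 'orientation': array([ 0.21029891, -0.00614324, -1.58166835])}
```

View pics/side0.png

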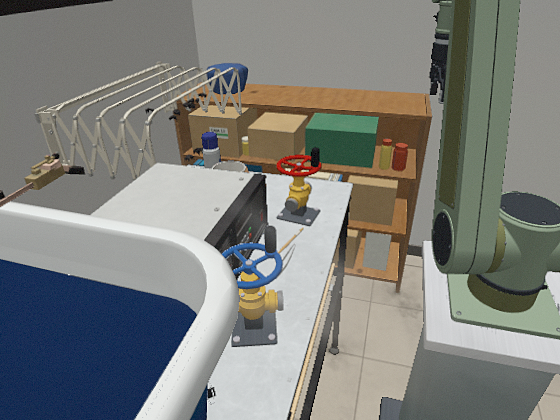

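View pics/top0.png

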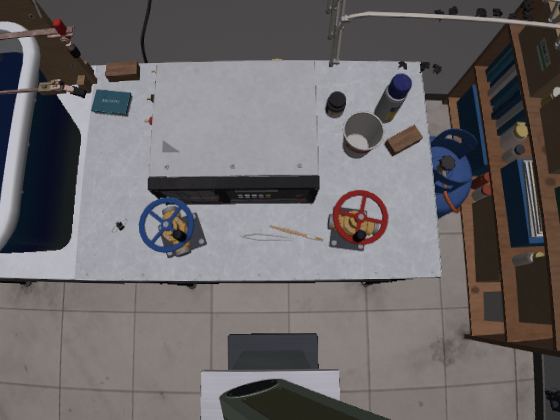

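The side view shows the blue wheel at about (250,265) with its handle at (271,240). In the top view the blue wheel is at about (166,224) with its handle at (181,236), and the red wheel is at about (360,217). I'll enlarge the blue valve.

Run:
```python
import numpy as np,cv2
a=np.load('/tmp/top.npz')['img'][185:265,125:215];b=np.load('/tmp/side.npz')['img'][215:305,205:305]
cv2.imwrite('pics/c0.png',np.hstack([cv2.resize(a,(400,356),interpolation=2)[:,:,::-1],cv2.resize(b,(396,356),interpolation=2)[:,:,::-1]]))
```

```text
(no output)
```

View pics/c0.png

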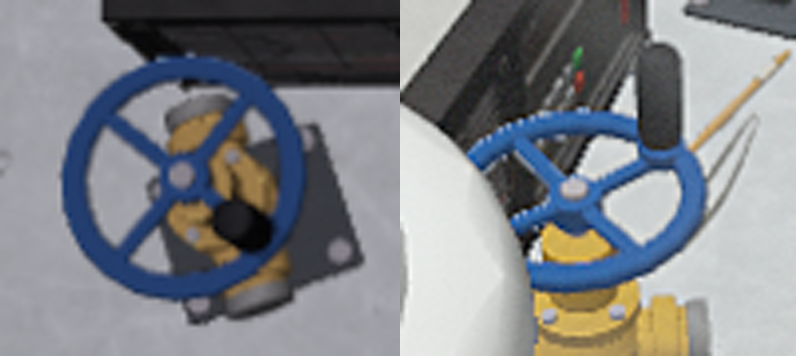

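```bash
cat >> h.py <<'E'
from scipy.spatial.transform import Rotation as R
def ray(n,px):
    f=np.load('/tmp/%s.npz'%n)
    K=np.array([[f['fx'],0,f['cx']],[0,f['fy'],f['cy']],[0,0,1]],float)
    u=cv2.undistortPoints(np.array([[px]],float),K,f['dist_coeffs'])[0,0]
    return f['eye'],R.from_euler('xyz',f['orientation']).apply([u[0],-u[1],-1])
def atz(n,px,z):
    e,d=ray(n,px);return e+d*(z-e[2])/d[2]
def dep(n,px):
    e,d=ray(n,px);f=np.load('/tmp/%s.npz'%n);return e+d*f['depth'][int(round(px[1])),int(round(px[0]))]
E
python3 - <<'E'
from h import *
T=lambda x,y:(125+x/4.444-.4,185+y/4.45-.4)
S=lambda x,y:(205+(x-400)/3.96-.4,215+y/3.96-.4)
print('hubT',atz('top',T(181,177),.155),dep('top',T(181,177)))
print('rimcT',atz('top',T(184,178),.15))
print('hTopT',atz('top',T(233,221),.21),dep('top',T(233,221)))
print('hubS',atz('side',S(573,188),.155),dep('side',S(573,188)))
print('hTopS',atz('side',S(659,52),.21),dep('side',S(659,52)),dep('side',S(660,100)))
# rim by colour + depth top
for n in('top','side'):
    f=np.load(f'/tmp/{n}.npz');im=f['img'].astype(int);m=(im[...,2]>im[...,0]+50)&(im[...,2]>90)
    P=[dep(n,(x,y)) for y,x in zip(*np.nonzero(m))]
    P=np.array(P);k=(P[:,2]>.12)&(P[:,2]<.175)&(P[:,0]<.54)&(P[:,1]>.1)&(P[:,1]<.4);P=P[k];print(n,len(P),P.min(0),P.max(0),(P.min(0)+P.max(0))/2,np.percentile(P[:,2],95))
E
```

```text
hubT [0.46648609 0.20813809 0.155     ] [0.46588709 0.20719432 0.15847023]
rimcT [0.46686909 0.20805877 0.15      ]
hTopT [0.43774568 0.16971106 0.21      ] [0.43789798 0.16996017 0.20896887]
hubS [0.46932096 0.20750197 0.155     ] [0.46860659 0.20915167 0.15647284]
hTopS [0.43850068 0.17542762 0.21      ] [0.43879529 0.17457328 0.20937822] [0.43722051 0.1806158  0.18876543]
top 893 [0.41114297 0.15217369 0.12809574] [0.52208017 0.26360991 0.16176047] [0.46661157 0.2078918  0.14492811] 0.15982388254306068
side 1012 [0.41110954 0.15536605 0.1396416 ] [0.52113097 0.26630806 0.16120609] [0.46612025 0.21083706 0.15042385] 0.15851333078670274
```

The centre is at about (0.467, 0.208). The handle is at about (0.438, 0.172), giving a radius of 46 mm, which matches. Next I'll check the bath clearance and the red handle.

```bash
python3 - <<'E'
from h import *
for p in [(38,240),(60,200),(74,230),(30,235)]: print(p,dep('top',p))
for p in [(240,290),(230,260),(215,235)]: print(p,dep('side',p))
c=np.array([.467,.208]);h=np.array([.438,.172]);print(np.degrees(np.arctan2(*(h-c)[::-1])))
print(dep('top',(358,235)))
# foot corners (top crop)
T=lambda x,y:(125+x/4.444-.4,185+y/4.45-.4)
for q in [(318,124),(362,262),(193,322)]: print(atz('top',T(*q),.01))
E
python3 -m pendant '[[2,3.5,1,0,0,0],[4,7,2,0,0,0],[6,10.5,3,0,0,0],[8,14,4,0,0,0],[10,17.5,5,0,0,0],[12,21,6,0,0,0],[14,24.5,7,0,0,0],[16,28,7,0,0,0],[18,31.5,7,0,0,0],[20,35,7,0,0,0]]' 1 30
```

```text
(38, 240) [0.43043456 0.46693391 0.18389716]
(60, 200) [0.53072674 0.46613689 0.11199063]
(74, 230) [ 0.48076389  0.4844057  -0.00284094]
(30, 235) [0.43348428 0.45521627 0.2330882 ]
(240, 290) [0.48571805 0.21722965 0.09520022]
(230, 260) [0.54742065 0.11998055 0.07378306]
(215, 235) [0.55353864 0.15689949 0.16134623]
-128.85337434035335
[ 0.43286616 -0.17429167  0.21131657]
[0.52014742 0.17327186 0.01      ]
[0.4447232  0.14740908 0.01      ]
[0.41296237 0.23783714 0.01      ]
clock: 0.93
eef_pos: [0.3396, -0.206, 0.3014]
tool_rot: [3.141, -0.0, 0.244]
contact_force: [1.0, -0.8, -0.6]
grip_width: 0.0855
```

The bath wall is really at y of about 0.45, so it is clear. Now I'll move above the blue handle.

```bash
python3 -m pendant '[[1,3.8,0,0,0,0],[2,7.6,0,0,0,0],[3,11.4,0,0,0,0],[4,15.2,-0.3,0,0,0],[5,19,-0.6,0,0,0],[6,22.8,-1,0,0,0],[7,26.6,-1.4,0,0,0],[8,30.4,-1.8,0,0,0],[9,34.2,-2.2,0,0,0],[9.85,37.8,-2.6,0,0,0]]'
python3 - <<'E'
from h import *
s=arm.get_state();print(s['eef_pos'],s['joints'])
a=grab('top')['img'][165:265,105:240];b=grab('side')['img'][170:290,200:330]
cv2.imwrite('pics/c1.png',np.hstack([cv2.resize(a,(400,300),interpolation=2)[:,:,::-1],cv2.resize(b,(325,300),interpolation=2)[:,:,::-1]]))
E
```

```text
clock: 1.77
eef_pos: [0.4378, 0.1724, 0.2748]
tool_rot: [3.141, 0.0, 0.246]
contact_force: [1.2, -0.3, 0.5]
grip_width: 0.0851
[0.43777222 0.17236812 0.27483856] [ 3.50760899e-01  1.26786491e-01  1.71071503e+00 -1.66435598e-04
  1.30441093e+00  1.67595767e+00]
```

View pics/c1.png

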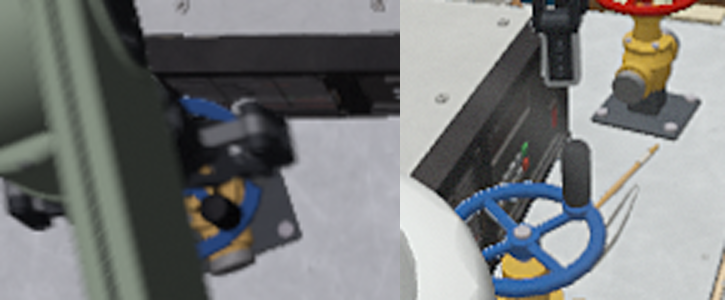

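```bash
cat >> h.py <<'E'
def proj(n,P):
    f=np.load('/tmp/%s.npz'%n)
    c=R.from_euler('xyz',f['orientation']).inv().apply(np.array(P)-f['eye'])*[1,-1,-1]
    K=np.array([[f['fx'],0,f['cx']],[0,f['fy'],f['cy']],[0,0,1]],float)
    return cv2.projectPoints(c.reshape(1,3),np.zeros(3),np.zeros(3),K,f['dist_coeffs'])[0].ravel()
E
python3 - <<'E'
from h import *
t=np.array([.4378,.1724,.288])
d=np.array([np.sin(.245),-np.cos(.245),0])
for k in(-.05,.05):
    p=proj('side',t+k*d);q=proj('top',t+k*d);print(k,p,(p-[200,170])*2.5+[400,0],(q-[105,165])*[2.963,3])
print(proj('top',[.438,.172,.21]),(proj('side',[.438,.172,.187])-[200,170])*2.5+[400,0])
E
```

```text
-0.05 [267.03663702 202.23176015] [567.59159256  80.57940037] [ 95.0041934  209.32051862]
0.05 [271.10355006 171.82843245] [577.75887514   4.57108113] [260.85256779 166.51863815]
[175.8494064  234.13734979] [578.43862073 169.30516691]
```

The projections agree with the view. Next I'll descend, then close.

```bash
python3 -m pendant '[[0,0,-1.5,0,0,0],[0,0,-3,0,0,0],[0,0,-4.5,0,0,0],[0,0,-6,0,0,0],[0,0,-7,0,0,0],[0,0,-8,0,0,0],[0,0,-9,0,0,0],[0,0,-9.6,0,0,0],[0,0,-10.0,0,0,0],[0,0,-10.0,0,0,0]]' && python3 -m pendant '[[0,0,0,0,0,0],[0,0,0,0,0,0],[0,0,0,0,0,0],[0,0,0,0,0,0],[0,0,0,0,0,0],[0,0,0,0,0,0],[0,0,0,0,0,0],[0,0,0,0,0,0],[0,0,0,0,0,0],[0,0,0,0,0,0]]' 0 30
python3 - <<'E'
from h import *
s=arm.get_state();print(s['eef_pos'],s['contact_force'],s['grip_width'])
a=grab('top')['img'][165:265,105:240];b=grab('side')['img'][170:290,200:330]
cv2.imwrite('pics/c2.png',np.hstack([cv2.resize(a,(400,300),interpolation=2)[:,:,::-1],cv2.resize(b,(325,300),interpolation=2)[:,:,::-1]]))
E
```

```text
clock: 2.7
eef_pos: [0.4376, 0.1699, 0.1748]
tool_rot: [3.141, 0.001, 0.245]
contact_force: [-0.3, -0.2, -0.7]
grip_width: 0.0855
clock: 3.53
eef_pos: [0.4382, 0.1706, 0.1758]
tool_rot: [-3.141, -0.001, 0.245]
contact_force: [-0.3, 2.5, 5.4]
grip_width: 0.0199
[0.4382193  0.17063069 0.17583342] [-0.30045822  2.52313216  5.3685541 ] 0.01992358089770686
```

View pics/c2.png

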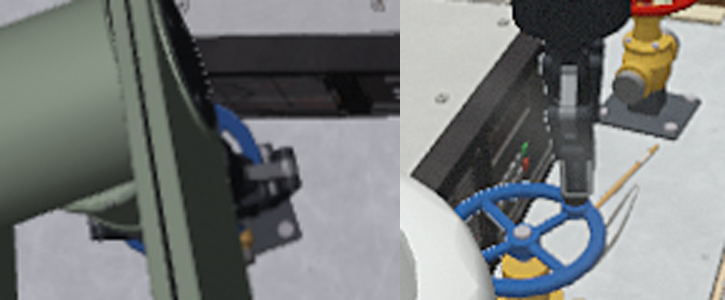

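The handle is held: width is 20 mm and forces are small. I'll work out the arc shifts.

```bash
cat >> h.py <<'E'
def arc(a0,step,n=10,r=.046):
    a=np.radians(a0+step*np.arange(n+1));p=r*100*np.c_[np.cos(a),np.sin(a)];print(np.round(p[1:]-p[0],2).tolist())
E
python3 -c "
from h import *
arc(-128,6)"
```

```text
[[0.39, -0.28], [0.82, -0.51], [1.26, -0.7], [1.72, -0.84], [2.19, -0.93], [2.67, -0.97], [3.15, -0.96], [3.63, -0.91], [4.1, -0.8], [4.56, -0.64]]
```

```bash
python3 -m pendant '[[0.4,-0.3,0,0,0,0],[0.8,-0.5,0,0,0,0],[1.25,-0.7,0,0,0,0],[1.7,-0.85,0,0,0,0],[2.2,-0.95,0,0,0,0],[2.65,-0.95,0,0,0,0],[3.15,-0.95,0,0,0,0],[3.65,-0.9,0,0,0,0],[4.1,-0.8,0,0,0,0],[4.55,-0.65,0,0,0,0]]'
python3 - <<'E'
from h import *
s=arm.get_state();p=s['eef_pos'];d=p[:2]-[.467,.208];print(p,s['contact_force'],s['ft_torque'],s['grip_width'],np.hypot(*d),np.degrees(np.arctan2(d[1],d[0])))
arc(-68,9)
E
```

```text
clock: 4.47
eef_pos: [0.4818, 0.1654, 0.1758]
tool_rot: [-3.137, 0.003, 0.244]
contact_force: [-7.3, 7.5, 9.1]
grip_width: 0.02
[0.4818376  0.16540475 0.17579564] [-7.26401618  7.48878989  9.08153259] [1.45926891 1.07240845 0.04517732] 0.020016969249699576 0.04510553773959634 -70.79476612722533
[[0.65, 0.32], [1.23, 0.74], [1.75, 1.25], [2.18, 1.83], [2.51, 2.47], [2.74, 3.15], [2.86, 3.86], [2.87, 4.59], [2.76, 5.3], [2.54, 5.99]]
```

```bash
python3 -m pendant '[[0.65,0.3,0,0,0,0],[1.2,0.75,0,0,0,0],[1.75,1.25,0,0,0,0],[2.15,1.85,0,0,0,0],[2.5,2.45,0,0,0,0],[2.7,3.15,0,0,0,0],[2.8,3.85,0,0,0,0],[2.8,4.6,0,0,0,0],[2.7,5.3,0,0,0,0],[2.5,6.0,0,0,0,0]]'
cat >> h.py <<'E'
def st(c=(.467,.208)):
    s=arm.get_state();p=s['eef_pos'];d=p[:2]-np.array(c);a=np.arctan2(d[1],d[0]);F=s['contact_force']
    print(s['clock'],p,'F',F.round(1),'rad',round(F[0]*np.cos(a)+F[1]*np.sin(a),1),'tan',round(-F[0]*np.sin(a)+F[1]*np.cos(a),1),'w',s['grip_width'],'r',np.hypot(*d),'a',np.degrees(a))
    print(s['joints'].round(2),s['tool_rot'])
E
python3 - <<'E'
from h import *
st()
arc(22,9)
E
```

```text
clock: 5.3
eef_pos: [0.5086, 0.2221, 0.1759]
tool_rot: [3.138, 0.0, 0.245]
contact_force: [-0.0, -4.6, 6.0]
grip_width: 0.0199
5.3 [0.50858223 0.22213711 0.17585594] F [-0.  -4.6  6. ] rad -1.5 tan -4.3 w 0.019933029184992186 r 0.04391969533292424 a 18.776987028422585
[ 0.39  0.33  1.7  -0.    1.12  1.72] [3.13771641e+00 2.90617564e-04 2.45456281e-01]
[[-0.32, 0.65], [-0.74, 1.23], [-1.25, 1.75], [-1.83, 2.18], [-2.47, 2.51], [-3.15, 2.74], [-3.86, 2.86], [-4.59, 2.87], [-5.3, 2.76], [-5.99, 2.54]]
```

```bash
python3 -m pendant '[[-0.3,0.65,0,0,0,0],[-0.7,1.25,0,0,0,0],[-1.2,1.75,0,0,0,0],[-1.8,2.2,0,0,0,0],[-2.45,2.5,0,0,0,0],[-3.15,2.75,0,0,0,0],[-3.85,2.85,0,0,0,0],[-4.6,2.85,0,0,0,0],[-5.3,2.75,0,0,0,0],[-6.0,2.55,0,0,0,0]]'
python3 - <<'E'
from h import *
st()
arc(112,9)
E
```

```text
clock: 6.13
eef_pos: [0.4487, 0.2514, 0.1759]
tool_rot: [-3.138, -0.004, 0.245]
contact_force: [2.6, 4.4, 4.6]
grip_width: 0.02
6.1333 [0.44868259 0.25143384 0.17586728] F [2.6 4.4 4.6] rad 3.1 tan -4.1 w 0.01999812659969127 r 0.04713836801414281 a 112.86667923380642
[0.49 0.27 1.79 0.   1.08 1.81] [-3.13763365 -0.00354122  0.24450582]
[[-0.65, -0.32], [-1.23, -0.74], [-1.75, -1.25], [-2.18, -1.83], [-2.51, -2.47], [-2.74, -3.15], [-2.86, -3.86], [-2.87, -4.59], [-2.76, -5.3], [-2.54, -5.99]]
```

```bash
python3 -m pendant '[[-0.65,-0.3,0,0,0,0],[-1.2,-0.7,0,0,0,0],[-1.7,-1.2,0,0,0,0],[-2.15,-1.8,0,0,0,0],[-2.5,-2.45,0,0,0,0],[-2.7,-3.15,0,0,0,0],[-2.85,-3.85,0,0,0,0],[-2.85,-4.6,0,0,0,0],[-2.75,-5.3,0,0,0,0],[-2.55,-6.0,0,0,0,0]]'
python3 - <<'E'
from h import *
st()
arc(202,9)
E
```

```text
clock: 6.97
eef_pos: [0.4222, 0.1902, 0.1758]
tool_rot: [-3.139, -0.001, 0.244]
contact_force: [0.9, 4.2, 5.0]
grip_width: 0.0202
6.9667 [0.42223007 0.19022486 0.17584865] F [0.9 4.2 5. ] rad -2.4 tan -3.6 w 0.02021089740801886 r 0.04816951821462574 a -158.34529562383037
[0.4  0.19 1.9  0.   1.05 1.72] [-3.13868335e+00 -7.62399772e-04  2.44422631e-01]
[[0.32, -0.65], [0.74, -1.23], [1.25, -1.75], [1.83, -2.18], [2.47, -2.51], [3.15, -2.74], [3.86, -2.86], [4.59, -2.87], [5.3, -2.76], [5.99, -2.54]]
```

```bash
python3 -c "
from h import *
arc(202,7.5);arc(277,3.5)"
```

```text
[[0.26, -0.54], [0.59, -1.05], [0.98, -1.5], [1.43, -1.9], [1.93, -2.24], [2.47, -2.51], [3.04, -2.71], [3.62, -2.83], [4.22, -2.88], [4.83, -2.84]]
[[0.28, 0.04], [0.55, 0.1], [0.82, 0.18], [1.09, 0.27], [1.35, 0.38], [1.6, 0.5], [1.84, 0.64], [2.08, 0.8], [2.3, 0.97], [2.52, 1.15]]
```

```bash
python3 -m pendant '[[0.25,-0.55,0,0,0,0],[0.6,-1.05,0,0,0,0],[1.0,-1.5,0,0,0,0],[1.45,-1.9,0,0,0,0],[1.95,-2.25,0,0,0,0],[2.5,-2.5,0,0,0,0],[3.05,-2.7,0,0,0,0],[3.65,-2.8,0,0,0,0],[4.25,-2.85,0,0,0,0],[4.85,-2.8,0,0,0,0]]'
python3 -c "
from h import *
st()"
python3 -m pendant '[[0.3,0.05,0,0,0,0],[0.55,0.1,0,0,0,0],[0.8,0.2,0,0,0,0],[1.1,0.3,0,0,0,0],[1.35,0.4,0,0,0,0],[1.6,0.5,0,0,0,0],[1.85,0.65,0,0,0,0],[2.1,0.8,0,0,0,0],[2.3,1.0,0,0,0,0],[2.5,1.15,0,0,0,0]]'
python3 -c "
from h import *
st();arc(312,4)"
```

```text
clock: 7.8
eef_pos: [0.4697, 0.1625, 0.1758]
tool_rot: [-3.138, 0.003, 0.244]
contact_force: [-4.4, 4.2, 9.0]
grip_width: 0.02
7.8 [0.46970312 0.16252963 0.1757887 ] F [-4.4  4.2  9. ] rad -4.5 tan -4.2 w 0.01998575036050272 r 0.045550649525390285 a -86.59788166373566
[0.31 0.24 1.82 0.   1.08 1.63] [-3.13796829e+00  2.53696836e-03  2.43920422e-01]
clock: 8.63
eef_pos: [0.4833, 0.1662, 0.1748]
tool_rot: [3.134, 0.032, 0.247]
contact_force: [-29.2, -21.3, 27.8]
grip_width: 0.0201
8.6333 [0.48329197 0.16619315 0.17481305] F [-29.2 -21.3  27.8] rad 9.2 tan -34.9 w 0.020053223324481464 r 0.044869151133217225 a -68.70932692303344
[ 0.31  0.28  1.77 -0.01  1.12  1.64] [3.13363383 0.03215934 0.24659528]
[[0.23, 0.22], [0.45, 0.46], [0.64, 0.71], [0.82, 0.98], [0.98, 1.26], [1.12, 1.55], [1.24, 1.85], [1.34, 2.15], [1.42, 2.46], [1.48, 2.78]]
```

The stop is felt: tangential force jumped from 4 to 35 N at about -70°. That is 418° in total and agrees with the foot's orientation. Now I'll back off 90° clockwise.

```bash
python3 -c "
from h import *
arc(-50,-12.5,9)"
```

```text
[[-0.83, -0.56], [-1.77, -0.92], [-2.76, -1.07], [-3.76, -1.01], [-4.72, -0.73], [-5.6, -0.24], [-6.35, 0.42], [-6.94, 1.22], [-7.34, 2.14]]
```

```bash
python3 -m pendant '[[-0.85,-0.5,0,0,0,0],[-1.75,-0.9,0,0,0,0],[-2.75,-1.05,0,0,0,0],[-3.75,-1.0,0,0,0,0],[-4.7,-0.7,0,0,0,0],[-5.6,-0.25,0,0,0,0],[-6.35,0.4,0,0,0,0],[-6.95,1.2,0,0,0,0],[-7.35,2.1,0,0,0,0],[-7.35,2.1,0,0,0,0]]'
python3 -c "
from h import *
st();st((.4655,.2085))"
```

```text
clock: 9.47
eef_pos: [0.4232, 0.1949, 0.175]
tool_rot: [-3.141, -0.003, 0.246]
contact_force: [4.7, 3.2, -1.0]
grip_width: 0.0199
9.4667 [0.4231967  0.19494097 0.17504641] F [ 4.7  3.2 -1. ] rad -5.4 tan -1.8 w 0.019923399180602246 r 0.04570850104892646 a -163.39916487685116
[ 0.41  0.19  1.89 -0.    1.05  1.73] [-3.14123996e+00 -2.55756261e-03  2.46133986e-01]
9.4667 [0.4231967  0.19494097 0.17504641] F [ 4.7  3.2 -1. ] rad -5.4 tan -1.7 w 0.019923399180602246 r 0.044423149364499905 a -162.228340031987
[ 0.41  0.19  1.89 -0.    1.05  1.73] [-3.14123996e+00 -2.55756261e-03  2.46133986e-01]
```

```bash
python3 -m pendant '[[0,0,0,0,0,0],[0,0,0,0,0,0],[0,0,0,0,0,0],[0,0,0,0,0,0],[0,0,0,0,0,0],[0,0,0,0,0,0],[0,0,0,0,0,0],[0,0,0,0,0,0],[0,0,0,0,0,0],[0,0,0,0,0,0]]' 1 && python3 -m pendant '[[0,0,1,0,0,0],[0,0,2,0,0,0],[0,0,3,0,0,0],[0,0,4.5,0,0,0],[0,0,6,0,0,0],[0,0,8,0,0,0],[0,0,10,0,0,0],[0,0,12,0,0,0],[0,0,13,0,0,0],[0,0,13,0,0,0]]' && python3 -m pendant '[[0,-3,0,0,0,0],[0,-6,0,0,0,0],[0,-9,0,0,0,0],[0,-12,0,0,0,0],[0,-15,0,0,0,0],[0,-18,0,0,0,0],[0,-20,0,0,0,0],[0,-22,0,0,0,0],[0,-23,0,0,0,0],[0,-23,0,0,0,0]]'
python3 - <<'E'
from h import *
st()
for n in('top','side'):
    f=grab(n);cv2.imwrite(f'pics/{n}9.png',f['img'][:,:,::-1])
a=np.load('/tmp/top.npz')['img'][165:265,105:240];b=np.load('/tmp/side.npz')['img'][170:290,200:330]
cv2.imwrite('pics/c9.png',np.hstack([cv2.resize(a,(400,300),interpolation=2)[:,:,::-1],cv2.resize(b,(325,300),interpolation=2)[:,:,::-1]]))
E
```

```text
clock: 10.3
eef_pos: [0.4229, 0.1936, 0.1753]
tool_rot: [3.141, 0.0, 0.245]
contact_force: [0.4, 0.9, 0.9]
grip_width: 0.0849
clock: 11.13
eef_pos: [0.4239, 0.1941, 0.3075]
tool_rot: [-3.141, -0.005, 0.245]
contact_force: [-0.3, 0.6, 0.9]
grip_width: 0.0858
clock: 11.97
eef_pos: [0.4224, -0.0377, 0.3042]
tool_rot: [-3.141, 0.002, 0.242]
contact_force: [0.3, 1.1, -0.6]
grip_width: 0.0856
11.9667 [ 0.4223982  -0.03767889  0.30423059] F [ 0.3  1.1 -0.6] rad -1.1 tan 0.1 w 0.08559406856918166 r 0.24969469167107794 a -100.28969954774252
[-0.12  0.04  1.74 -0.    1.37  1.21] [-3.14129545e+00  2.04711705e-03  2.42011594e-01]
```

View pics/c9.png

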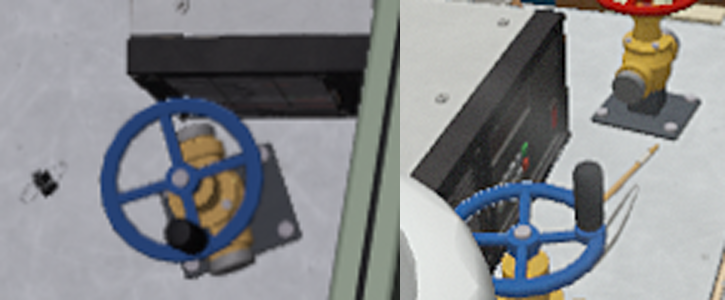

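View pics/top9.png

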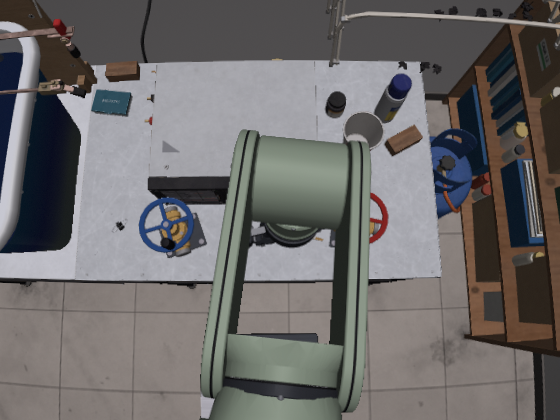

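The blue handle now shows at about (166,242) in the top view, and the gripper is clear. I'll check the angle numerically, along with the red handle.

Run:
```python
from h import *
p=(105+181/2.963-.4,165+233/3-.4)
h=atz('top',p,.21);d=h[:2]-[.4665,.208];print(h,np.hypot(*d),np.degrees(np.arctan2(d[1],d[0])))
p=(200+190/2.5-.4,170+168/2.5-.4)
h=atz('side',p,.21);d=h[:2]-[.4665,.208];print(h,np.hypot(*d),np.degrees(np.arctan2(d[1],d[0])))
f=np.load('/tmp/side.npz')['img'];cv2.imwrite('pics/r.png',cv2.resize(f[140:240,260:360],(500,500))[:,:,::-1])
```

```text
[0.4225115 0.1910346 0.21     ] 0.04714671643270901 -158.90947142183424
[0.42189899 0.19781202 0.21      ] 0.04574980693102818 -167.1329767218315
```

View pics/r.png

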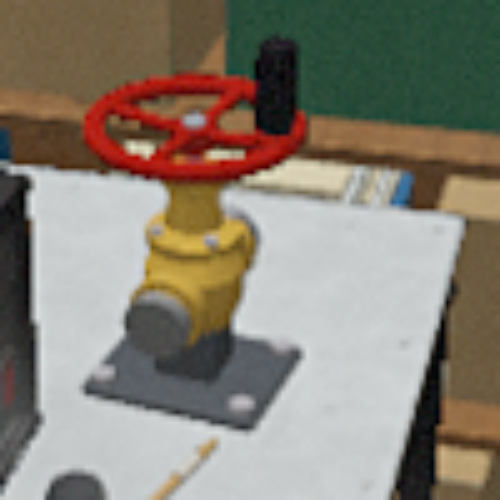

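The red handle is at pixel (315,157), the same as at the start. The blue handle is at about -163°, roughly 92° back from the stop.

```bash
python3 -c "
from h import *
ticket.finish_job()"
```

```text
the job is handed in; nothing more can be done
```

I cranked the blue valve open to its stop, backed it off about a quarter turn clockwise, let go, and handed the job in at about 12 s. The hand-in gave no verdict.

- **Stop:** I turned it anticlockwise about 418° (1.16 turns). It came up firm there: the force along the turn rose from about 4 N to 35 N. The handle was then at about -70°, in line with the foot's axis at about -71°. The foot alone also allowed a stop a quarter turn further on, so the force is what settled it.
- **Back-off:** The arm's own reading puts the handle at about -162° to -163° just before release, some 92° short of the stop. After release the two cameras gave -159° (top) and -167° (side). They differ by 8°, but both are inside the ±22° allowed.
- **Red wheel and clearance:** The red handle sits at the same pixel as at the start, (315,157) in the side view. The gripper was open and well clear of both valves, with contact force around 1 N, which is sensor noise.

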